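# Call the clog maker and point out the repair

### The arm

A 6-joint arm with a two-finger parallel gripper is mounted at the origin on the work surface. World frame = base frame: x ahead of the robot, y to its left, z up, the work surface at z = 0. Lengths are in m, angles in rad, forces in N, time in s.
With the tool pointing down it reaches from about 0.35 to 0.875 m from the base axis. Payload 4.2 kg.
Tool frame: the origin (TCP) lies on the centre line of the jaws, within the pads' length; the fingertips stand 22 mm ahead of it and the grasp point (between the pads) lies 3 mm ahead of it; z points along the fingers, x is the direction in which the jaws open and shut, and the axes are right-handed (so a half turn about z gives the same grasp; the last joint's range is limited). The gripper opens to 85 mm and grips with 20 to 120 N. Pads are 22 mm wide; open, the fingers measure 114 mm over their backs; the gripper's body (76 mm by 85 mm) begins 54 mm behind the grasp point. The pads swing forward as they close: fully open they stand 13 mm farther back than shut.
Start: joints at [1.459, 0.385, 0.008, 0, -1.194, -0.259], TCP at [0.226, 0.583, 0.224] pointing down, gripper open.
Joint ranges: [-3.14, 3.14], [-1.21, 2.06], [-1.07, 1.41], [-3.16, 2.05], [-2.99, -0.16], [-3.1, 3.1]. Speed limits (rad/s): [2.79, 2.79, 3.14, 3.14, 3.14, 3.14].

### API

Orientations are given as [roll, pitch, yaw] about the fixed x, y, z axes, in that order (R = Rz(yaw) Ry(pitch) Rx(roll)).
In Python, from plant import get_obs, get_image, hand_in gives the robot as it stands.
- The arm moves only by the tool jog_arm, never from a script. Its argument "targets" is one flat list of numbers, 5 for each row, row after row: the opening, from -1 (shut) to 1 (fully open), then the shift along the tool's x, y, z in cm, then the turn about the tool's z in degrees. In form: [fingers, tx, ty, tz, yaw, fingers, tx, ty, tz, yaw, ...]. A call has 1 to 8 rows; each row is the pose to reach, as a shift and turn from the pose measured when the call began, along the tool's axes at that moment; what a row does not reach only later rows make up. A row lasts 1/12 s, in which the tool goes at most 41.7 mm and 7.16 degrees, less where a joint would pass 70% of its speed; a pose out of reach is approached as far as the arm can. A call with a gripper value outside its range is refused whole. The fingers move at their own pace and stop on an object; the grip force is fixed at half the most. Time passes only in rows, so rows that repeat a pose let the fingers close. It gives the time, the measured TCP pose, the force and the opening at its end, in the units of the state.
- get_obs(): the state, without advancing time (a new reading comes with each control period).
- get_image(name): name is "scene" or "top"; returns a dict with "color" (480x640x3 uint8, blue, green, red), "z_map" (480x640 float32, m along the optical axis (not along the pixel's ray), 0 where there is no reading), "vfov" (degrees; the focal length in pixels is half the picture's height over the tangent of half this angle, whatever the lens; pixels are square), "cx", "cy" (the principal point, pixels), "camera_from_world" (4x4, takes a point from world to camera coordinates). Camera axes: x right, y down, z forward; pixel columns grow to the right and rows downward; lengths in m; the calibration is good to about 2 mm. A picture is of the moment at which its call begins.
- hand_in(): hands the job in, once; it reports no verdict.
The state is a dict: "t": time; "q": joint angles; "joint_velocities": joint speeds; "effort": joint torques, N m; "ee_pos": TCP position; "orientation": TCP orientation; "force": force on the tool from outside, world axes, zero at the start; "wrist_torque": the same for the moment, N m; "width": finger opening in m.
Only numpy, scipy, OpenCV 4.12 (cv2) and the standard library are available. Lean on these libraries where they do the work, as an engineer would, in place of code of your own. Each camera call takes 0.05 s, during which the arm holds its last target.

### The job

Call the clog maker by pressing down the button of the counter bell and letting it go. Then show her the repair: point at the raised heel of the longest of the three wooden clog soles, and after that at the lid of the low, wide nail tin, each time keeping the fingertips still for two seconds, two or three centimetres straight above the middle of it. Touch nothing but the bell, go from one thing to the next well above everything, and do not dip down over the other soles' heels or the tall tin.

Things in the scene. Friction and masses are not known exactly. Their poses are not given: they have to be found in the camera images.
- long_sole: the longest of three plain wooden clog soles lying flat: 255 mm long, 90 mm wide at the rounded forefoot, 68 mm wide at the rounded heel, about 260 g, loose. Its raised heel (45 mm high) points roughly towards the robot, the lower forefoot (25 mm high, with a small painted flower, the same on all three) away from it; the top slopes between. Origin on the underside at mid-length, x from heel to toe, z up
- long_sole_heel (a point): centre of the top of the raised heel of that sole, 45 mm above the bench, 93 mm from the sole's origin towards -x of the sole
- middle_sole: the middle-sized of three plain wooden clog soles lying flat: 215 mm long, 80 mm wide at the rounded forefoot, 61 mm wide at the rounded heel, about 200 g, loose. Its raised heel (45 mm high) points roughly towards the robot, the lower forefoot (25 mm high, with a small painted flower, the same on all three) away from it; the top slopes between. Origin on the underside at mid-length, x from heel to toe, z up
- middle_sole_heel (a point): centre of the top of the raised heel of that sole, 45 mm above the bench, 77 mm from the sole's origin towards -x of the sole
- short_sole: the shortest of three plain wooden clog soles lying flat: 175 mm long, 70 mm wide at the rounded forefoot, 53 mm wide at the rounded heel, about 150 g, loose. Its raised heel (45 mm high) points roughly towards the robot, the lower forefoot (25 mm high, with a small painted flower, the same on all three) away from it; the top slopes between. Origin on the underside at mid-length, x from heel to toe, z up
- short_sole_heel (a point): centre of the top of the raised heel of that sole, 45 mm above the bench, 61 mm from the sole's origin towards -x of the sole
- low_tin: low, wide, round, closed nail tin of bare metal, 80 mm in diameter over the lid, 40 mm high, about 300 g, loose on the bench. Origin at the centre of the underside, z up
- low_tin_lid (a point): centre of the lid of the low tin, 40 mm above the bench
- tall_tin: tall, narrow, round, closed tin of the same bare metal, 52 mm in diameter over the lid, 90 mm high, about 280 g, loose on the bench. Origin at the centre of the underside, z up
- tall_tin_lid (a point): centre of the lid of the tall tin, 90 mm above the bench
- bell: counter call bell: a steel dome 76 mm in diameter on a black round foot 84 mm in diameter, dome top 41 mm above the bench, fixed to the bench. Origin at the centre of the underside, z up
- bell_top (a point): centre of the top of the bell's button, a steel disc 24 mm in diameter and 8 mm thick standing on the top of the dome; its top is 59 mm above the bench when out and moves straight down 6 mm when pressed
- plunger (a joint): travel of the bell's button in m: 0 out, 0.006 fully down; a spring brings it back (about 1.6 N to start it, 4 N fully down); it rings past 0.004
- hammer: cobbler's hammer, 240 mm long, lying on the bench, handle roughly towards the robot; loose
Mind the look-alikes: they are no part of the job. Leave any orange or purple look-alike of the bell alone.

How it is judged:
On the way, in this order (a step that is already met when the one before it is completed fails the run):
1. the bell's button is pressed down (value of joint plunger above 0.004 m), for 0.05 s.
2. the bell's button is let go (value of joint plunger below 0.0015 m), for 0.1 s.
3. the robot points at the heel of the longest sole for its dwell (horizontal distance between the grasp point and long_sole_heel below 0.025 m and z of the grasp point in the frame of long_sole_heel between 0.02 and 0.075 m and value of joint plunger below 0.0015 m), for 1.5 s.
4. the robot points at the lid of the low tin for its dwell (horizontal distance between the grasp point and low_tin_lid below 0.025 m and z of the grasp point in the frame of low_tin_lid between 0.02 and 0.075 m and value of joint plunger below 0.0015 m), for 1.5 s.
At the end, for the whole second after the job is handed in: Bell pressed past 4 mm and out again; then 1.5 s over the longest sole's heel and after that 1.5 s over the low tin's lid, within 25 mm sideways and up to 55 mm above, without contact; soles, tins and hammer still within 8 mm of their places (value of joint plunger below 0.0015 m and distance of each of long_sole, middle_sole, short_sole, low_tin, tall_tin, hammer from where it was at the start of the episode below 0.008 m and linear speed of each of long_sole, middle_sole, short_sole, low_tin, tall_tin, hammer below 0.02 m/s); the robot touches nothing.
It fails at once if a sole is touched, shifted or lifted (contact force between any of the fingers, the arm and long_sole above 0.3 N or distance of any of long_sole, middle_sole, short_sole from where it was at the start of the episode above 0.008 m or contact force between any of the fingers, the arm and middle_sole above 0.3 N or contact force between any of the fingers, the arm and short_sole above 0.3 N).
It fails at once if a tin is touched, shifted or lifted (contact force between any of the fingers, the arm and low_tin above 0.3 N or distance of any of low_tin, tall_tin from where it was at the start of the episode above 0.008 m or contact force between any of the fingers, the arm and tall_tin above 0.3 N).
It fails at once if the hammer is touched, shifted or lifted (contact force between any of the fingers, the arm and hammer above 0.3 N or distance of hammer from where it was at the start of the episode above 0.008 m).
It fails at once if the robot dips down over the heel of another sole ((horizontal distance between the grasp point and middle_sole_heel below 0.025 m and z of the grasp point in the frame of middle_sole_heel below 0.06 m) or (horizontal distance between the grasp point and short_sole_heel below 0.025 m and z of the grasp point in the frame of short_sole_heel below 0.06 m)).
It fails at once if the robot dips down over the tall tin (horizontal distance between the grasp point and tall_tin_lid below 0.025 m and z of the grasp point in the frame of tall_tin_lid below 0.06 m).
It also fails if it takes over 64 s, if anything falls off the work surface, if the arm or the gripper's body presses on something with over 40 N, if the wrist force passes 120 N, or if a joint passes its speed limit or range.

## Working session

There is one attempt and no reset: what is moved stays moved. The work goes in short steps, Python scripts to look and compute and a tool call to move; the robot and the scene stay as the last step left them, time stands still between calls to the robot, and variables do not carry over. Pictures are saved under pics/ and viewed, and the job is handed in when it is done.

Besides the shell and the picture viewer there is one more tool, called after "Emit:" as name(argument=value, ...), one argument or row to a line, values as JSON. jog_arm: Moves the arm, as the interface text tells. Its arguments: {"type":"object","properties":{"targets":{"type":"array","items":{"type":"number"}}},"required":["targets"]}

```bash
mkdir -p pics; python3 - <<'E'
from plant import get_obs,get_image
import cv2,numpy as np,pickle
o=get_obs();print(o['t'],o['ee_pos'],o['orientation'],o['width'])
for n in('scene','top'):
    d=get_image(n);cv2.imwrite(f'pics/{n}0.png',d['color']);pickle.dump(d,open(f'{n}0.pkl','wb'))
    print(n,d['vfov'],d['cx'],d['cy'],np.linalg.inv(d['camera_from_world']).round(3).tolist())
E
```

```text
0.0 [0.2262335  0.5819906  0.22272995] [-3.14153486e+00 -2.12956625e-03 -1.94180224e+00] 0.08536568328185873
scene 55.897756443380814 320.8093990618419 232.82686508875085 [[-0.616, 0.463, -0.637, 1.063], [0.788, 0.353, -0.505, 0.52], [-0.009, -0.813, -0.582, 0.64], [0.0, 0.0, 0.0, 1.0]]
top 54.051300606394804 321.92558422339636 237.4339791252514 [[-0.014, -0.996, 0.083, 0.393], [-1.0, 0.014, -0.003, 0.032], [0.002, -0.083, -0.997, 1.281], [0.0, 0.0, 0.0, 1.0]]
```

View pics/scene0.png

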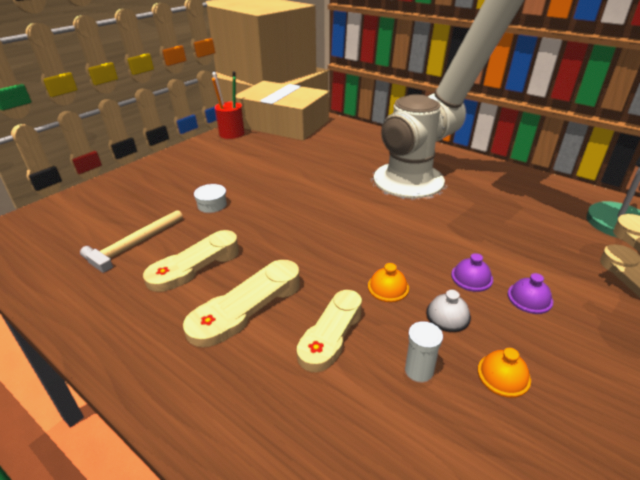

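View pics/top0.png

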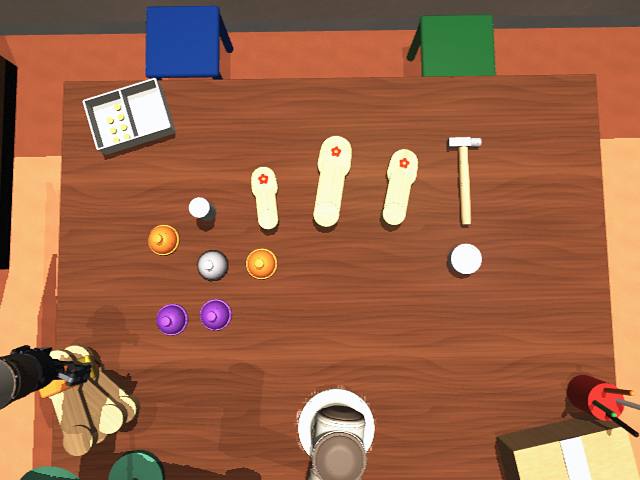

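The top view shows these candidates:
- **Bells:** steel at (212,265). Orange ones at (163,240) and (261,264) and purple ones at (172,319) and (215,315) are look-alikes.
- **Soles, with heel pixels:** (268,221) short, (326,217) longest, (395,217) middle.
- **Tins:** low and wide at (466,259), tall at (200,208).

I choose the steel bell, the centre sole and the tin at (466,259), and will check them in a crop.

```bash
cat > h.py <<'E'
import numpy as np,pickle,cv2
def world(d,u,v,z=None):
    f=240/np.tan(np.radians(d['vfov']/2)); T=np.linalg.inv(d['camera_from_world'])
    r=T[:3,:3]@np.array([(u-d['cx'])/f,(v-d['cy'])/f,1.]); 
    s=d['z_map'][int(round(v)),int(round(u))] if z is None else (z-T[2,3])/r[2]
    return T[:3,3]+s*r
def cloud(d):
    f=240/np.tan(np.radians(d['vfov']/2)); T=np.linalg.inv(d['camera_from_world'])
    v,u=np.mgrid[:480,:640]; s=d['z_map']
    P=np.stack([(u-d['cx'])/f*s,(v-d['cy'])/f*s,s],-1)@T[:3,:3].T+T[:3,3]
    P[s==0]=np.nan; return P
E
python3 - <<'E'
from h import *
d=pickle.load(open('top0.pkl','rb'));P=cloud(d)
c=d['color']
cv2.imwrite('pics/crop1.png',cv2.resize(c[120:340,140:420],None,fx=2.8,fy=2.7,interpolation=cv2.INTER_CUBIC))
cv2.imwrite('pics/crop2.png',cv2.resize(c[230:290,180:240],None,fx=9,fy=9,interpolation=cv2.INTER_CUBIC))
for n,u0,v0,u1,v1,zl,zh in [('longheel',308,200,345,232,.038,.055),('long',305,130,358,232,.015,.06),('mid',375,145,422,230,.015,.06),('short',245,160,285,235,.015,.06),('lowtin',440,235,495,285,.03,.05),('tall',180,190,220,230,.08,.1),('bell',190,245,230,285,.01,.08),('belltop',190,245,230,285,.052,.07),('hammer',440,130,485,230,.008,.06)]:
    Q=P[v0:v1,u0:u1].reshape(-1,3);Q=Q[(Q[:,2]>zl)&(Q[:,2]<zh)]
    print(n,len(Q),Q.mean(0).round(4),Q.min(0).round(3),Q.max(0).round(3), (cv2.minAreaRect(Q[:,:2].astype(np.float32)) if len(Q)>4 else ''))
E
```

```text
longheel 603 [0.5637 0.0171 0.0444] [ 0.527 -0.021  0.038] [0.598 0.052 0.052] ((0.5622192621231079, 0.015977030619978905), (0.07124720513820648, 0.07080063223838806), 88.17755126953125)
long 2369 [0.6543 0.0026 0.0325] [ 0.525 -0.052  0.015] [0.776 0.052 0.052] ((0.6503170728683472, 0.0010786913335323334), (0.08799757808446884, 0.25277188420295715), 83.45930480957031)
mid 1805 [ 0.6344 -0.1786  0.0324] [ 0.528 -0.231  0.015] [ 0.738 -0.131  0.052] ((0.6317442655563354, -0.1792868822813034), (0.07838339358568192, 0.21308337152004242), 76.96295928955078)
short 1295 [0.6094 0.18   0.0324] [0.521 0.147 0.016] [0.693 0.219 0.053] ((0.6072860360145569, 0.1834562122821808), (0.17312724888324738, 0.06845764815807343), 2.4419379234313965)
lowtin 745 [ 0.4359 -0.348   0.0391] [ 0.398 -0.388  0.03 ] [ 0.475 -0.309  0.048] ((0.4362407326698303, -0.34830671548843384), (0.07951124757528305, 0.07702329754829407), 88.79199981689453)
tall 336 [0.5742 0.3423 0.0891] [0.549 0.317 0.08 ] [0.599 0.368 0.096] ((0.5742712616920471, 0.3425995111465454), (0.05025232583284378, 0.04959062486886978), 88.48981475830078)
bell 643 [0.4285 0.3226 0.0333] [0.389 0.288 0.01 ] [0.47  0.366 0.064] ((0.4288579225540161, 0.3271988332271576), (0.07623393833637238, 0.07806620001792908), 33.71510696411133)
belltop 67 [0.4295 0.3266 0.0585] [0.418 0.315 0.053] [0.441 0.338 0.064] ((0.42936182022094727, 0.32686370611190796), (0.02204069495201111, 0.021780578419566154), 30.202245712280273)
hammer 1081 [ 0.6708 -0.3583  0.0225] [ 0.529 -0.407  0.008] [ 0.769 -0.318  0.033] ((0.6488421559333801, -0.36101382970809937), (0.08912917226552963, 0.23972715437412262), 89.34160614013672)
```

View pics/crop1.png

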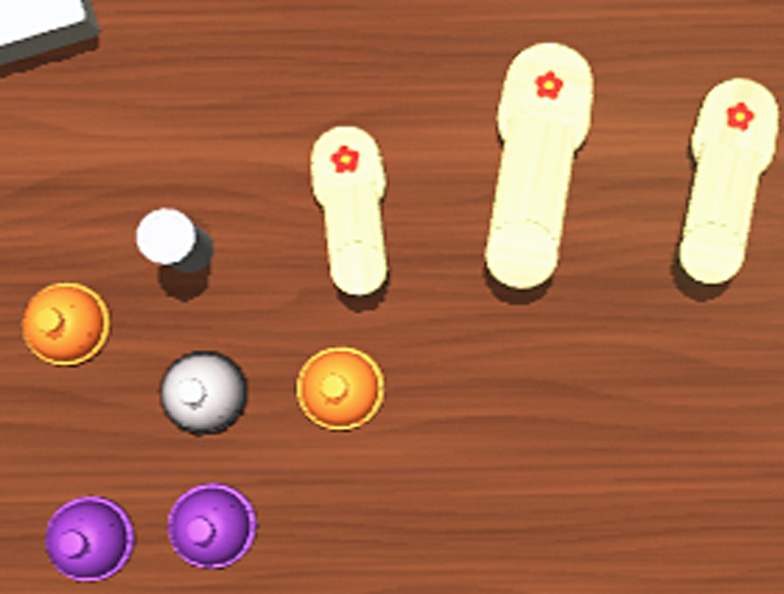

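View pics/crop2.png

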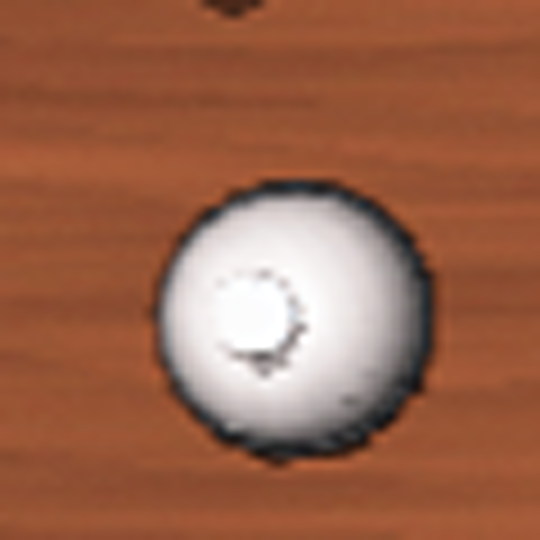

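The crops confirm the choice. The steel bell has its button at top-image pixel ≈(208,265). The centre sole measures 253 mm, against 213 and 173 mm for the others. Tin tops measure 39 mm high at (466,259) and 89 mm at (200,208). I'll check clearance under the start pose, then compute the move.

```bash
cat >> h.py <<'E'
def shift(o,xyz):
    from scipy.spatial.transform import Rotation as R
    return (R.from_euler('xyz',o['orientation']).as_matrix().T@(np.array(xyz)-o['ee_pos'])*100).round(2)
E
python3 - <<'E'
from h import *
from plant import get_obs
o=get_obs()
print(shift(o,[.4295,.3266,.225]))
for n in('scene','top'):
    P=cloud(pickle.load(open(n+'0.pkl','rb'))).reshape(-1,3)
    for x0,x1,y0,y1 in[(.05,.3,.5,.75),(.1,.5,.25,.5),(.4,.65,-.1,.25),(.35,.7,-.45,-.1)]:
        Q=P[(P[:,0]>x0)&(P[:,0]<x1)&(P[:,1]>y0)&(P[:,1]<y1)];
        if len(Q):print(n,(x0,x1,y0,y1),len(Q),np.percentile(Q[:,2],[50,90,99,100]).round(3))
P=cloud(pickle.load(open('scene0.pkl','rb')));
for n,u0,v0,u1,v1,zl,zh in [('longheel',250,255,305,300,.042,.05),('lowtin',190,180,232,215,.037,.05),('belltop',440,285,465,303,.055,.07)]:
    Q=P[v0:v1,u0:u1].reshape(-1,3);Q=Q[(Q[:,2]>zl)&(Q[:,2]<zh)]
    print(n,len(Q),Q.mean(0).round(4),Q.min(0).round(3),Q.max(0).round(3))
E
```

```text
[ 16.44 -28.2   -0.18]
scene (0.05, 0.3, 0.5, 0.75) 6094 [0.001 0.086 0.112 0.306]
scene (0.1, 0.5, 0.25, 0.5) 15688 [0.001 0.033 0.059 0.062]
scene (0.4, 0.65, -0.1, 0.25) 13905 [0.001 0.04  0.047 0.061]
scene (0.35, 0.7, -0.45, -0.1) 11635 [0.001 0.034 0.046 0.049]
top (0.05, 0.3, 0.5, 0.75) 12929 [0.098 0.438 0.509 0.522]
top (0.1, 0.5, 0.25, 0.5) 13901 [0.001 0.031 0.058 0.067]
top (0.4, 0.65, -0.1, 0.25) 11710 [0.001 0.039 0.049 0.064]
top (0.35, 0.7, -0.45, -0.1) 16246 [0.001 0.03  0.046 0.052]
longheel 613 [0.5642 0.0205 0.0451] [ 0.527 -0.017  0.042] [0.601 0.053 0.049]
lowtin 399 [ 0.4373 -0.3476  0.0396] [ 0.397 -0.392  0.037] [ 0.477 -0.307  0.043]
belltop 104 [0.4333 0.3283 0.0589] [0.419 0.317 0.055] [0.443 0.339 0.062]
```

Emit:
jog_arm(
  targets=[-1,2,-3.5,0,0,-1,4,-7,0,0,-1,6,-10.5,0,0,-1,8.2,-14,0,0,-1,10.3,-17.5,0,0,-1,12.4,-21,0,0,-1,14.5,-24.7,0,0,-1,16.4,-28.3,0,0],
)

```text
t: 0.77
ee_pos: [0.431, 0.3246, 0.223]
orientation: [3.141, -0.002, -1.941]
force: [1.2, 0.7, 0.2]
width: -0.0001
```

Emit:
jog_arm(
  targets=[-1,0,0,0,0,-1,0,0,0,0],
)

```text
t: 0.93
ee_pos: [0.432, 0.3225, 0.2226]
orientation: [3.141, -0.003, -1.946]
force: [-0.9, 0.1, -0.1]
width: 0.0001
```

```bash
python3 - <<'E'
from h import *
from plant import get_obs,get_image
o=get_obs();print(o['t'],o['ee_pos'],o['orientation'],o['width'],o['force'],shift(o,[.4305,.327,.11]))
d=get_image('scene');cv2.imwrite('pics/s1.png',cv2.resize(d['color'][150:390,340:640],None,fx=2.5,fy=2.5))
E
```

```text
0.9333 [0.43195714 0.32247336 0.22261111] [ 3.1407975  -0.0033418  -1.94566115] 9.10037624254428e-05 [-0.92773528  0.14603229 -0.10198562] [-0.41  0.29 11.26]
```

View pics/s1.png

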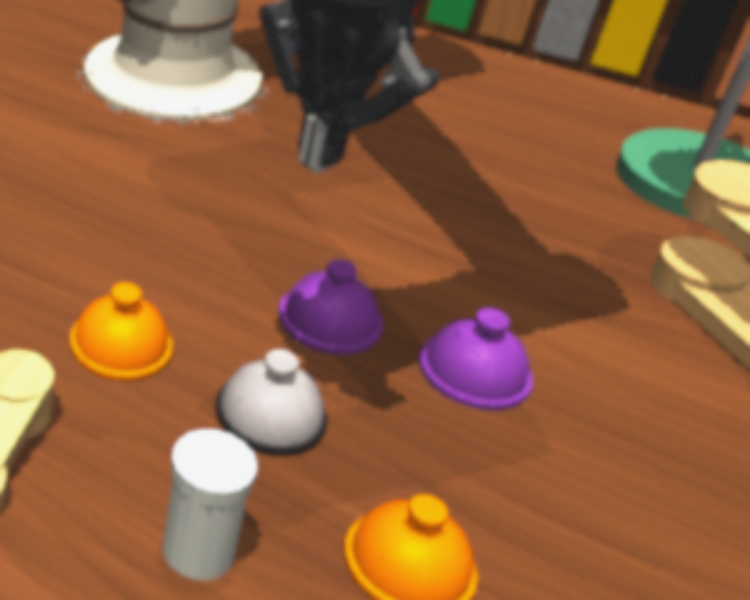

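The closed fingertips are at crop pixel (318,165), above the steel bell at (280,360). That fits the TCP being over the button at z ≈0.22. I'll correct by a few mm and descend.

Emit:
jog_arm(
  targets=[-1,-0.4,0.3,3,0,-1,-0.4,0.3,6,0,-1,-0.4,0.3,9,0,-1,-0.4,0.3,11.3,0,-1,-0.4,0.3,12.5,0,-1,-0.4,0.3,12.8,0,-1,-0.4,0.3,12.8,0],
)

```text
t: 1.57
ee_pos: [0.4287, 0.329, 0.0937]
orientation: [3.14, -0.005, -1.941]
force: [-0.6, -0.2, -0.4]
width: 0.0
```

```bash
python3 - <<'E'
from h import *
from plant import get_obs,get_image
o=get_obs();print(o['t'],o['ee_pos'],o['orientation'],o['width'],o['force'],shift(o,[.4305,.327,.078]))
d=get_image('scene');cv2.imwrite('pics/s2.png',cv2.resize(d['color'][230:350,390:520],None,fx=5,fy=5))
E
```

```text
1.5667 [0.42873189 0.32898839 0.09370715] [ 3.14034561 -0.00518617 -1.94125797] 1.7553447686627058e-05 [-0.55050945 -0.15006972 -0.44484916] [ 0.11 -0.24  1.57]
```

View pics/s2.png

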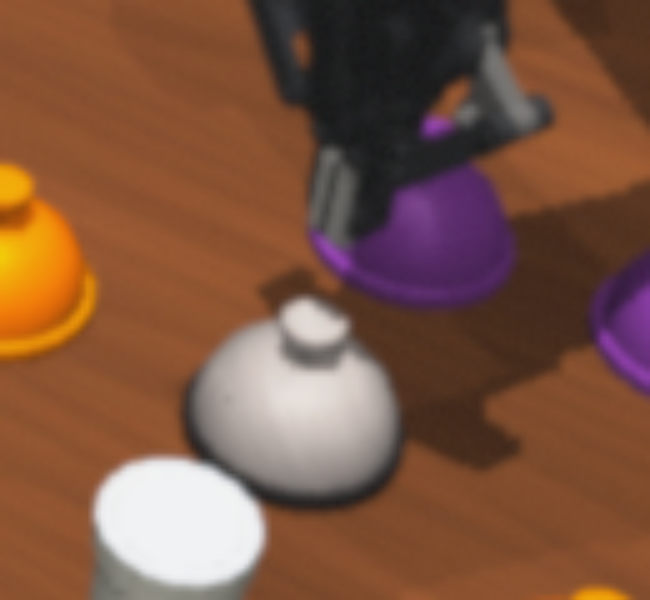

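```bash
python3 - <<'E'
from h import *
from plant import get_image,get_obs
print(get_obs()['t'],get_obs()['ee_pos'])
d=get_image('scene');f=240/np.tan(np.radians(d['vfov']/2))
for p in [(.4287,.329,.0717),(.4287,.329,.0847),(.4305,.327,.059),(.43,.327,.0907)]:
    q=d['camera_from_world']@np.array([*p,1]);print(p,q[:2]/q[2]*f+[d['cx'],d['cy']])
P=cloud(d)
R=P[240:285,445:470].reshape(-1,3);R=R[(R[:,2]>.06)&(np.hypot(R[:,0]-.43,R[:,1]-.327)<.05)]
print(len(R),R[:,2].min(),R[R[:,2]<R[:,2].min()+.012].mean(0), R.min(0),R.max(0))
t=get_image('top');Q=cloud(t)[230:300,180:250]
cv2.imwrite('pics/s3.png',np.hstack([cv2.resize(d['color'][250:310,430:490],None,fx=6.6,fy=6.6),cv2.resize(t['color'][230:290,180:240],None,fx=6.6,fy=6.6)]))
E
```

```text
1.6167 [0.42943839 0.32942451 0.09487316]
(0.4287, 0.329, 0.0717) [454.49114265 287.9616    ]
(0.4287, 0.329, 0.0847) [455.65721652 282.66034166]
(0.4305, 0.327, 0.059) [451.94541957 293.12630076]
(0.43, 0.327, 0.0907) [454.8620587  280.11237068]
730 0.10164729562769248 [0.43780534 0.33030293 0.10975902] [0.42323625 0.29408058 0.1016473 ] [0.45488592 0.35185205 0.20054672]
```

View pics/s3.png

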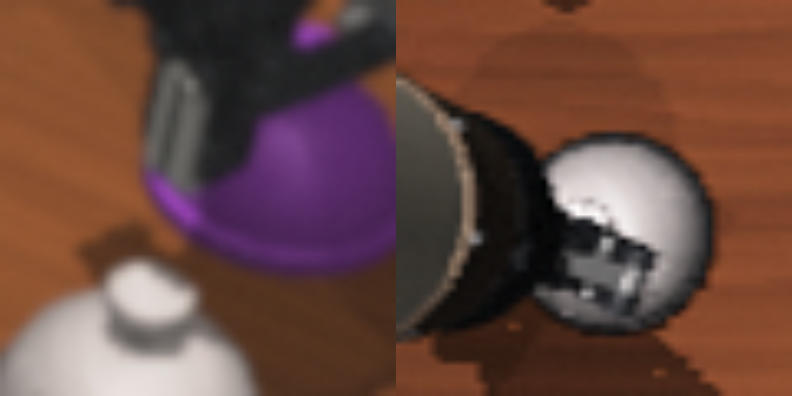

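```bash
python3 - <<'E'
from h import *
from plant import get_image,get_obs
o=get_obs();print(o)
d=get_image('scene');P=cloud(d)
for v in range(262,296,3): print(v,[tuple((P[v,u]*1000).round(0).astype(int)) if d['z_map'][v,u]>0 else None for u in (452,455,458,461,464)])
t=get_image('top');Q=cloud(t)
for v in range(258,282,3): print(v,[tuple((Q[v,u]*1000).round(0).astype(int)) if t['z_map'][v,u]>0 else None for u in (203,206,209,212,215,218)])
E
```

```text
{'t': 1.7167, 'q': array([ 9.53430759e-01,  3.75088635e-01, -3.67278461e-01,  3.93547854e-04,
       -8.28859386e-01,  2.45704249e-01]), 'joint_velocities': array([-0.00736325, -0.00758697,  0.00021979, -0.0017669 ,  0.00183067,
        0.00286223]), 'effort': array([ 7.33651500e-02, -3.42120337e+01,  1.47142339e+01,  3.27688091e+00,
       -1.10189765e-02, -9.39455713e-04]), 'ee_pos': array([0.43005173, 0.32955948, 0.09592064]), 'orientation': array([-3.14141601e+00, -4.87810936e-04, -1.94219170e+00]), 'force': array([-0.23625688, -0.29928307,  0.26346866]), 'wrist_torque': array([ 0.03597244, -0.00563402,  0.00481184]), 'width': -0.00017514888808656422}
262 [(np.int64(433), np.int64(316), np.int64(130)), (np.int64(439), np.int64(323), np.int64(137)), (np.int64(443), np.int64(330), np.int64(143)), (np.int64(446), np.int64(336), np.int64(148)), (np.int64(443), np.int64(340), np.int64(148))]
265 [(np.int64(433), np.int64(317), np.int64(123)), (np.int64(438), np.int64(324), np.int64(130)), (np.int64(443), np.int64(331), np.int64(136)), (np.int64(439), np.int64(335), np.int64(136)), (np
[... 3959 characters left out ...]
 (np.int64(406), np.int64(282), np.int64(198)), (np.int64(405), np.int64(275), np.int64(199)), (np.int64(407), np.int64(306), np.int64(28))]
276 [(np.int64(400), np.int64(348), np.int64(18)), (np.int64(400), np.int64(337), np.int64(30)), (np.int64(400), np.int64(329), np.int64(32)), (np.int64(399), np.int64(283), np.int64(197)), (np.int64(399), np.int64(277), np.int64(193)), (np.int64(399), np.int64(308), np.int64(20))]
279 [(np.int64(392), np.int64(353), np.int64(0)), (np.int64(392), np.int64(342), np.int64(10)), (np.int64(392), np.int64(333), np.int64(13)), (np.int64(392), np.int64(327), np.int64(5)), (np.int64(392), np.int64(318), np.int64(9)), (np.int64(391), np.int64(311), np.int64(6))]
```

The depth image puts the closed fingertips at z≈0.103. The reported TCP of 0.096 minus 22 mm would put them at 0.074, so the two disagree by about 3 cm. I'll descend in small steps, watching force and camera.

Emit:
jog_arm(
  targets=[-1,0,0,0.5,0,-1,0,0,1,0,-1,0,0,1.1,0,-1,0,0,1.1,0],
)

```text
t: 2.15
ee_pos: [0.4299, 0.3287, 0.0844]
orientation: [3.141, -0.002, -1.943]
force: [0.0, -0.5, -0.1]
width: -0.0005
```

```bash
cat > look.py <<'E'
from h import *
from plant import get_image,get_obs
import sys
d=get_image('scene');o=get_obs();print(o['t'],o['ee_pos'].round(4),o['force'].round(1),o['orientation'].round(3))
u,v,n=int(sys.argv[2]),int(sys.argv[3]),int(sys.argv[4])
cv2.imwrite(f'pics/{sys.argv[1]}.png',cv2.resize(d['color'][v-n:v+n,u-n:u+n],(600,600),interpolation=cv2.INTER_CUBIC))
P=cloud(d).reshape(-1,3);R=P[(np.hypot(*(P[:,:2]-o['ee_pos'][:2]).T)<.018)]
print('z sorted near tcp axis',np.histogram(R[:,2],bins=np.arange(0,.3,.01))[0])
E
python3 look.py s4 457 280 30
```

```text
2.2 [0.43   0.3289 0.0846] [0.8 0.2 0.4] [ 3.141e+00 -1.000e-03 -1.943e+00]
z sorted near tcp axis [ 0  0  0 65 85 98 22  0  0 24 67 78 69 60 93 46 43 38 30 55 22  0  0  0
  0  0  0  0  0]
```

View pics/s4.png

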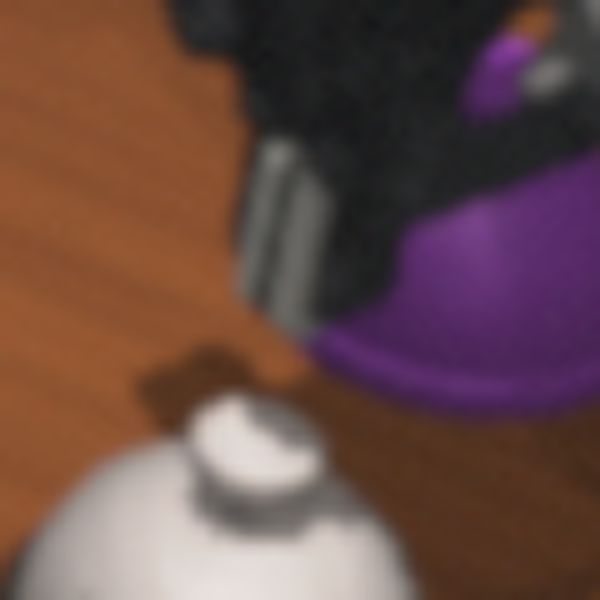

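The tips are at crop pixel (300,335) and the button top at (260,435), still about 3 cm apart. So the camera is right and the tips sit about 8 mm above the reported TCP height. I keep descending.

Emit:
jog_arm(
  targets=[-1,0,0,0.8,0,-1,0,0,1.6,0,-1,0,0,2.2,0,-1,0,0,2.4,0,-1,0,0,2.4,0],
)

```text
t: 2.62
ee_pos: [0.4296, 0.3283, 0.0595]
orientation: [3.141, -0.003, -1.943]
force: [-0.9, 0.2, -0.3]
width: 0.0003
```

```bash
python3 look.py s5 457 280 30
```

```text
2.6667 [0.4299 0.3287 0.0601] [ 1.2  0.5 -1.6] [ 3.141e+00 -2.000e-03 -1.943e+00]
z sorted near tcp axis [ 0  0  0 56 93 88 16 50 75 64 50 80 66 52 35 33 31 51  2  0  0  0  0  0
  0  0  0  0  0]
```

View pics/s5.png

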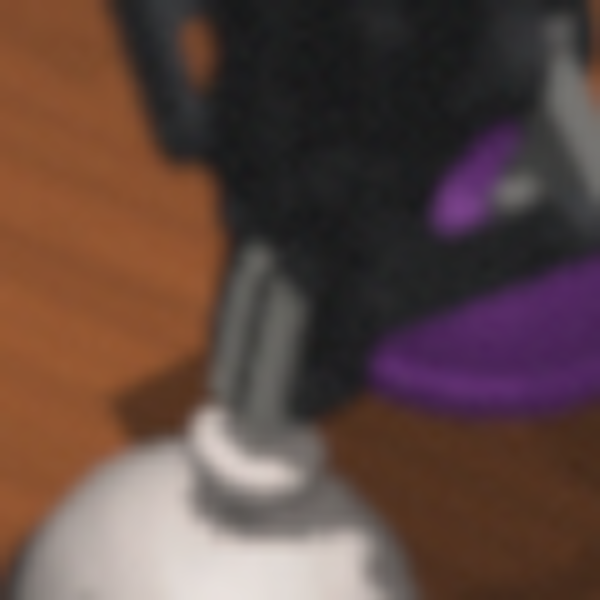

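The tips are now centred over the button at crop pixel (255,430), a few mm above it. I press in small steps.

Emit:
jog_arm(
  targets=[-1,0,0,0.3,0,-1,0,0,0.6,0,-1,0,0,0.8,0,-1,0,0,0.8,0],
)

```text
t: 3.0
ee_pos: [0.4298, 0.3286, 0.0518]
orientation: [3.141, -0.003, -1.943]
force: [0.3, -0.1, 0.8]
width: 0.0002
```

Emit:
jog_arm(
  targets=[-1,0,0,0.2,0,-1,0,0,0.2,0],
)

```text
t: 3.17
ee_pos: [0.43, 0.3287, 0.0499]
orientation: [3.141, -0.002, -1.943]
force: [-1.3, -0.4, 2.8]
width: 0.0
```

```bash
python3 look.py s6 457 280 30
```

```text
3.2167 [0.43   0.3287 0.05  ] [-1.  -0.4  1.5] [ 3.141e+00 -2.000e-03 -1.943e+00]
z sorted near tcp axis [ 0  0  0 51 90 62 44 71 69 45 77 63 50 29 31 30 44  1  0  0  0  0  0  0
  0  0  0  0  0]
```

View pics/s6.png

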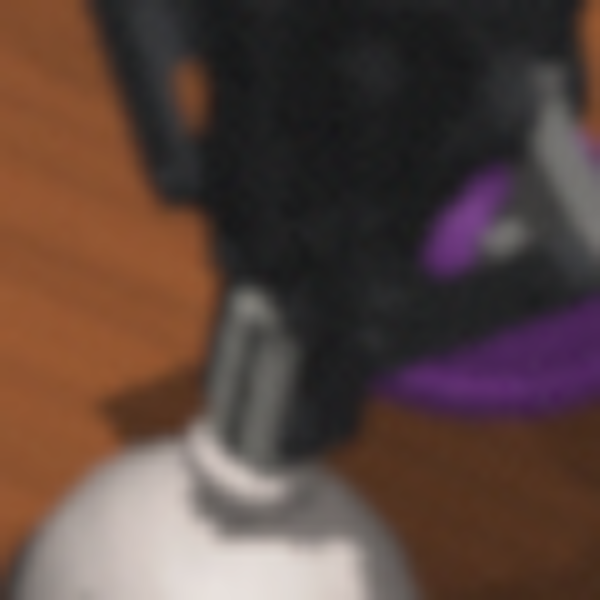

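Contact has begun, with the force around 2 N. I press further.

Emit:
jog_arm(
  targets=[-1,0,0,0.15,0,-1,0,0,0.3,0,-1,0,0,0.3,0],
)

```text
t: 3.47
ee_pos: [0.43, 0.3288, 0.047]
orientation: [3.142, -0.002, -1.943]
force: [-1.3, -0.6, 3.5]
width: -0.0002
```

Emit:
jog_arm(
  targets=[-1,0,0,0.15,0,-1,0,0,0.15,0],
)

```text
t: 3.63
ee_pos: [0.43, 0.3288, 0.0456]
orientation: [-3.142, -0.002, -1.943]
force: [-0.4, -0.7, 3.9]
width: 0.0
```

```bash
python3 look.py s7 457 280 30
```

```text
3.6833 [0.4301 0.3288 0.0456] [-0.7 -0.9  4.7] [-3.142e+00 -2.000e-03 -1.943e+00]
z sorted near tcp axis [ 0  0  0 51 84 54 67 70 59 52 86 36 43 35 23 47 25  0  0  0  0  0  0  0
  0  0  0  0  0]
```

View pics/s7.png

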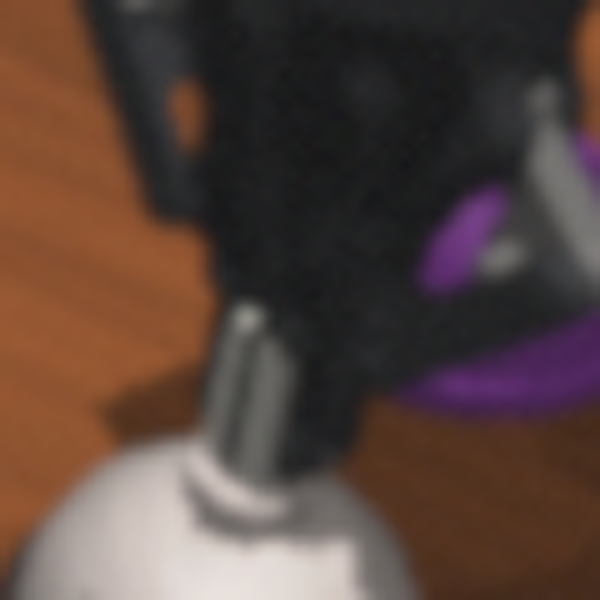

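Emit:
jog_arm(
  targets=[-1,0,0,0.1,0,-1,0,0,0.1,0],
)

```text
t: 3.85
ee_pos: [0.4301, 0.3288, 0.0455]
orientation: [-3.141, -0.002, -1.942]
force: [-3.1, -1.4, 9.2]
width: 0.0001
```

Emit:
jog_arm(
  targets=[-1,0,0,0.1,0,-1,0,0,0.1,0],
)

```text
t: 4.02
ee_pos: [0.4301, 0.3288, 0.0455]
orientation: [-3.141, -0.002, -1.942]
force: [-3.7, -2.5, 9.6]
width: -0.0002
```

The hard stop shows at 0.0455 with the force jumping to about 9.5 N, so the button is fully down and its top is at 53 mm. That gives tip height = reported z + 7.5 mm, in agreement with the camera. I release and rise.

Emit:
jog_arm(
  targets=[-1,0,0,-1,0,-1,0,0,-4,0,-1,0,0,-8,0,-1,0,0,-12,0,-1,0,0,-15.5,0,-1,0,0,-17.5,0,-1,0,0,-17.5,0],
)

```text
t: 4.6
ee_pos: [0.4322, 0.3312, 0.2259]
orientation: [-3.137, 0.008, -1.941]
force: [-0.7, 0.3, 0.9]
width: 0.0002
```

```bash
python3 look.py s8 457 260 60; python3 - <<'E'
from h import *
from plant import get_obs,get_image
o=get_obs();print(shift(o,[.56,.0155,.21]))
P=cloud(get_image('scene'));Q=P[285:303,440:465].reshape(-1,3);Q=Q[(Q[:,2]>.05)&(Q[:,2]<.07)];print('button top',np.median(Q[:,2]))
E
```

```text
4.65 [0.4309 0.3302 0.2228] [ 0.6  0.  -0.7] [-3.14   0.004 -1.942]
z sorted near tcp axis [  0   0   0  61  92  96  24   0   0   0   0   0   0   0   0   0   0   0
   0   0   0   0   0  29  93 107 107  75 122]
[ 24.66 -23.44   1.23]
button top 0.05887174013843177
```

View pics/s8.png

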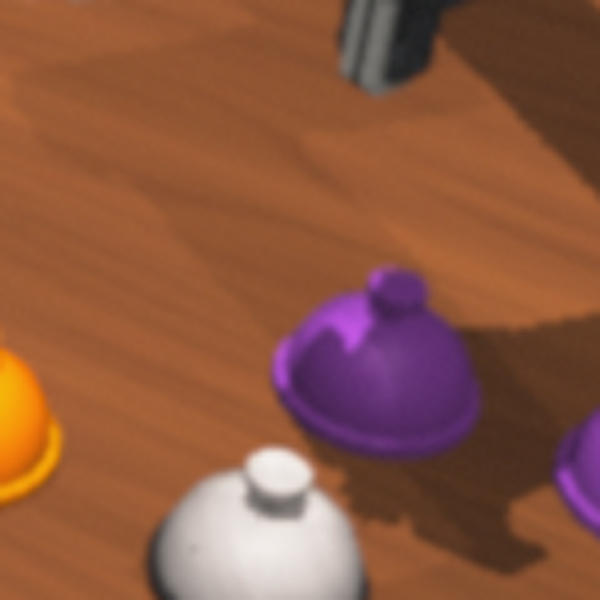

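The button is out again: its top measures 58.9 mm, and it is visible at crop pixel (278,470) with the fingers well above. Now over to the long sole's heel, staying high.

Emit:
jog_arm(
  targets=[-1,3,-2.9,0,0,-1,6,-5.7,0,0,-1,9,-8.5,0,0,-1,12,-11.4,0,0,-1,15,-14.2,0,0,-1,18,-17,0,0,-1,21,-20,0,0,-1,23.5,-22.4,0,0],
)

```text
t: 5.37
ee_pos: [0.553, 0.0265, 0.2183]
orientation: [3.138, -0.003, -1.943]
force: [0.3, 0.8, 0.2]
width: -0.0001
```

Emit:
jog_arm(
  targets=[-1,0,0,0,0,-1,0,0,0,0,-1,0,0,0,0],
)

```text
t: 5.62
ee_pos: [0.5521, 0.0262, 0.2163]
orientation: [3.135, -0.005, -1.944]
force: [0.0, 0.0, 0.0]
width: 0.0004
```

```bash
python3 look.py s9 290 230 80; python3 - <<'E'
from h import *
from plant import get_obs,get_image
o=get_obs();print(shift(o,[.56,.0155,.10]))
E
```

```text
5.6667 [0.5523 0.0269 0.2169] [-0.3 -0.4  0.6] [ 3.136 -0.004 -1.943]
z sorted near tcp axis [  0   0   0   0 160   0   0   0   0   0   0   0   0   0   0   0   0   0
   0   0   0   0  22  64  66  67  33  44  30]
[ 0.73 -1.2  11.69]
```

View pics/s9.png

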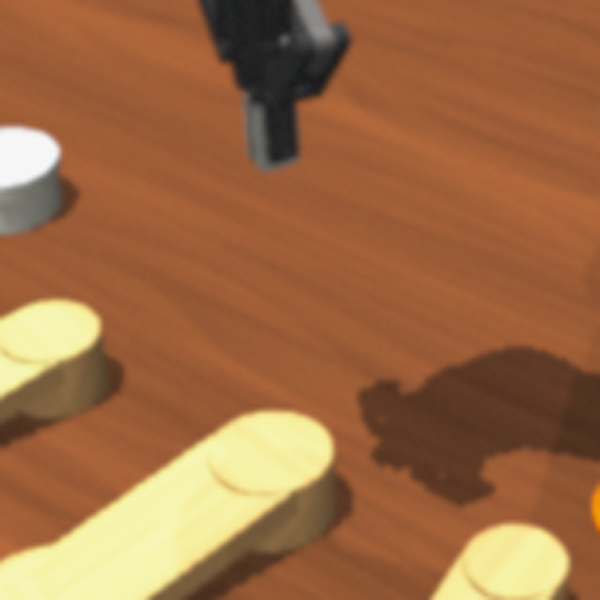

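The closed tips are at crop pixel (272,165), roughly above the heel disc at (271,453). I check the heel centre from that pixel and descend partway.

```bash
python3 - <<'E'
from h import *
d=pickle.load(open('scene0.pkl','rb'));print(world(d,282.3,270.8,.045))
E
```

```text
[0.56273236 0.02273988 0.045     ]
```

Emit:
jog_arm(
  targets=[-1,0.7,-1.1,2,0,-1,0.7,-1.1,5,0,-1,0.7,-1.1,8,0,-1,0.7,-1.1,10.5,0,-1,0.7,-1.1,11.5,0,-1,0.7,-1.1,11.5,0,-1,0.7,-1.1,11.5,0],
)

```text
t: 6.25
ee_pos: [0.5596, 0.017, 0.1024]
orientation: [3.137, -0.004, -1.941]
force: [0.1, 0.4, 0.1]
width: 0.0001
```

```bash
python3 look.py s10 280 250 40; python3 - <<'E'
from h import *
from plant import get_obs,get_image
o=get_obs();print(shift(o,[.559,.0155,.0665]))
P=cloud(get_image('scene'));R=P.reshape(-1,3);R=R[(np.hypot(*(R[:,:2]-o['ee_pos'][:2]).T)<.03)&(R[:,2]>.06)];m=R[:,2].min();print(m,R[R[:,2]<m+.03].mean(0))
E
```

```text
6.3 [0.5603 0.017  0.1034] [ 0.6 -0.4  0.3] [ 3.139e+00 -3.000e-03 -1.941e+00]
z sorted near tcp axis [  0   0   0   0 159   0   0   0   0   0   1  31  50  56  31  30  34  32
  27  14  18  28   5   0   0   0   0   0   0]
[0.18 0.06 3.69]
0.11061400567607915 [0.56631198 0.02367775 0.12820456]
```

View pics/s10.png

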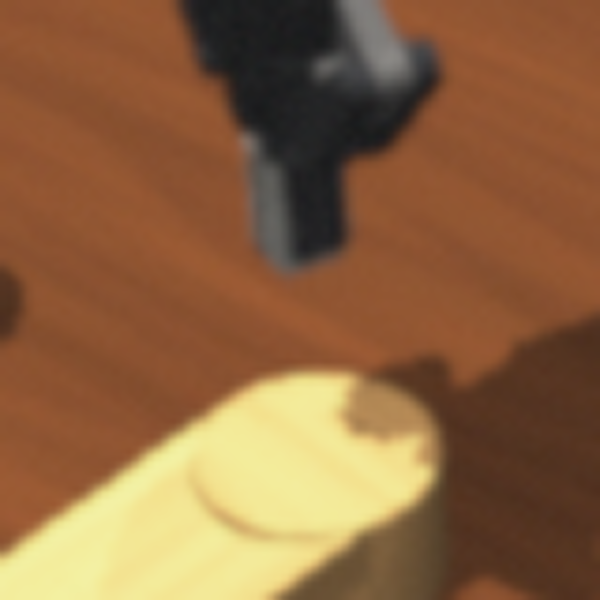

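The tips are at crop pixel (295,268), about 65 mm above the heel disc centred at (318,453). Tip height by depth is 0.111, which again fits reported z + 8 mm. I lower 3.7 cm so the tips sit about 28 mm above the heel.

Emit:
jog_arm(
  targets=[-1,-0.1,-0.1,1.5,0,-1,-0.1,-0.1,3,0,-1,-0.1,-0.1,3.7,0,-1,-0.1,-0.1,3.7,0,-1,-0.1,-0.1,3.7,0],
)

```text
t: 6.77
ee_pos: [0.5623, 0.0176, 0.0677]
orientation: [3.14, -0.002, -1.941]
force: [0.2, 0.7, -0.5]
width: -0.0
```

```bash
python3 look.py s11 280 260 35; python3 - <<'E'
from h import *
from plant import get_obs,get_image
o=get_obs();P=cloud(get_image('scene'));R=P.reshape(-1,3);R=R[(np.hypot(*(R[:,:2]-o['ee_pos'][:2]).T)<.03)&(R[:,2]>.053)];m=R[:,2].min();print(m,R[R[:,2]<m+.03].mean(0))
E
```

```text
6.8167 [0.5626 0.0177 0.0679] [-0.2  0.2  0.3] [ 3.141e+00 -1.000e-03 -1.941e+00]
z sorted near tcp axis [  0   0   0   0 162   0   0  12  42  46  52  14  44  18  38  16  10  21
  20   1   0   0   0   0   0   0   0   0   0]
0.0757834778790134 [0.56854762 0.02450592 0.09287772]
```

View pics/s11.png

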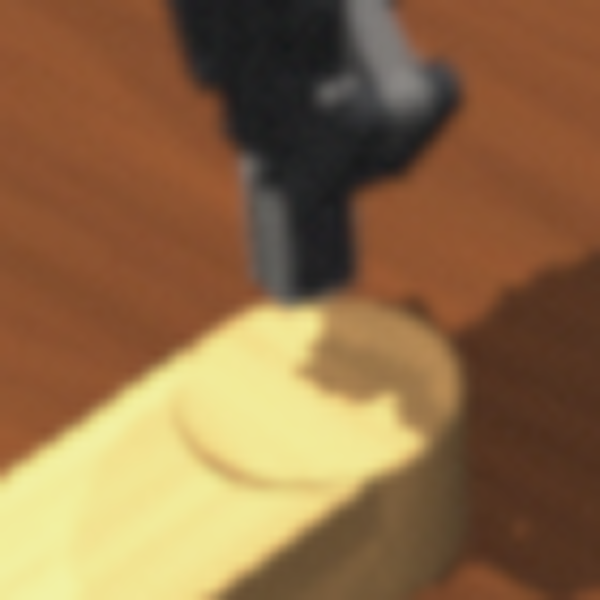

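The tips measure about 30 mm above the heel and are centred over it, with the shut tip at crop pixel (300,298) and the disc centre near (320,390). I hold for more than two seconds.

Emit:
jog_arm(
  targets=[-1,0,0,0.2,0,-1,0,0,0.2,0,-1,0,0,0.2,0,-1,0,0,0.2,0,-1,0,0,0.2,0,-1,0,0,0.2,0,-1,0,0,0.2,0,-1,0,0,0.2,0],
)

```text
t: 7.53
ee_pos: [0.5626, 0.0177, 0.066]
orientation: [3.141, -0.001, -1.941]
force: [0.3, 0.1, 1.4]
width: -0.0001
```

Emit:
jog_arm(
  targets=[-1,0,0,0,0,-1,0,0,0,0,-1,0,0,0,0,-1,0,0,0,0,-1,0,0,0,0,-1,0,0,0,0,-1,0,0,0,0,-1,0,0,0,0],
)

```text
t: 8.2
ee_pos: [0.5626, 0.0177, 0.066]
orientation: [3.141, -0.001, -1.941]
force: [0.8, -0.3, -0.0]
width: -0.0001
```

Emit:
jog_arm(
  targets=[-1,0,0,0,0,-1,0,0,0,0,-1,0,0,0,0,-1,0,0,0,0,-1,0,0,0,0,-1,0,0,0,0,-1,0,0,0,0,-1,0,0,0,0],
)

```text
t: 8.87
ee_pos: [0.5627, 0.0177, 0.066]
orientation: [3.141, -0.001, -1.941]
force: [0.4, -0.6, 0.0]
width: -0.0002
```

Emit:
jog_arm(
  targets=[-1,0,0,0,0,-1,0,0,0,0,-1,0,0,0,0,-1,0,0,0,0,-1,0,0,0,0,-1,0,0,0,0,-1,0,0,0,0,-1,0,0,0,0],
)

```text
t: 9.53
ee_pos: [0.5626, 0.0177, 0.066]
orientation: [3.141, -0.001, -1.941]
force: [-1.1, -0.2, 0.5]
width: 0.0002
```

Emit:
jog_arm(
  targets=[-1,0,0,-2,0,-1,0,0,-5,0,-1,0,0,-9,0,-1,0,0,-13,0,-1,0,0,-15,0,-1,0,0,-15,0,-1,0,0,-15,0],
)

```text
t: 10.12
ee_pos: [0.5631, 0.0181, 0.2174]
orientation: [-3.14, 0.001, -1.941]
force: [0.3, -0.5, 0.1]
width: 0.0001
```

```bash
python3 - <<'E'
from h import *
from plant import get_obs,get_image
o=get_obs();print(o['t'],o['ee_pos'],o['orientation'],shift(o,[.4365,-.348,.21]))
E
```

```text
10.1167 [0.56311079 0.01807181 0.21741803] [-3.13962682e+00  1.31929394e-03 -1.94120309e+00] [38.71 -1.45  0.69]
```

Emit:
jog_arm(
  targets=[-1,4,-0.15,0,0,-1,8,-0.3,0,0,-1,12,-0.45,0,0,-1,16,-0.6,0,0,-1,20,-0.75,0,0,-1,24,-0.9,0,0,-1,28,-1.05,0,0,-1,32,-1.2,0,0],
)

```text
t: 10.78
ee_pos: [0.4565, -0.2858, 0.2151]
orientation: [3.14, 0.001, -1.941]
force: [0.9, -0.9, 0.4]
width: -0.0006
```

```bash
python3 - <<'E'
from h import *
from plant import get_obs,get_image
o=get_obs();print(o['t'],o['ee_pos'],o['orientation'],shift(o,[.4365,-.348,.21]))
E
```

```text
10.7833 [ 0.45647249 -0.28576212  0.21507873] [ 3.13980947e+00  1.44414948e-03 -1.94118156e+00] [ 6.53 -0.39  0.5 ]
```

Emit:
jog_arm(
  targets=[-1,3,-0.2,0,0,-1,5.5,-0.4,0,0,-1,6.5,-0.4,0,0,-1,6.5,-0.4,2,0,-1,6.5,-0.4,5,0,-1,6.5,-0.4,8,0,-1,6.5,-0.4,10,0,-1,6.5,-0.4,10.5,0],
)

```text
t: 11.45
ee_pos: [0.4333, -0.3454, 0.1047]
orientation: [3.129, 0.003, -1.942]
force: [-1.0, 0.1, -0.1]
width: -0.0002
```

Emit:
jog_arm(
  targets=[-1,0,0,0,0,-1,0,0,0,0],
)

```text
t: 11.62
ee_pos: [0.4329, -0.3448, 0.104]
orientation: [3.127, 0.003, -1.942]
force: [0.3, 0.5, -0.1]
width: -0.0001
```

```bash
python3 look.py s12 210 175 35; python3 - <<'E'
from h import *
from plant import get_obs,get_image
o=get_obs();P=cloud(get_image('scene'));R=P.reshape(-1,3);R=R[(np.hypot(*(R[:,:2]-o['ee_pos'][:2]).T)<.03)&(R[:,2]>.05)];m=R[:,2].min();print(m,R[R[:,2]<m+.03].mean(0),shift(o,[.4365,-.348,.06]))
E
```

```text
11.6667 [ 0.4337 -0.3453  0.1051] [-0.1  0.1 -0.6] [ 3.129e+00  3.000e-03 -1.941e+00]
z sorted near tcp axis [ 0  0  0 52 22  0  0  0  0  0  0 20 36 36 35 12  9  6 15  6  1 16 10  1
  0  0  0  0  0]
0.11161713636437298 [ 0.43798709 -0.33740832  0.12850644] [ 0.16 -0.41  4.5 ]
```

View pics/s12.png

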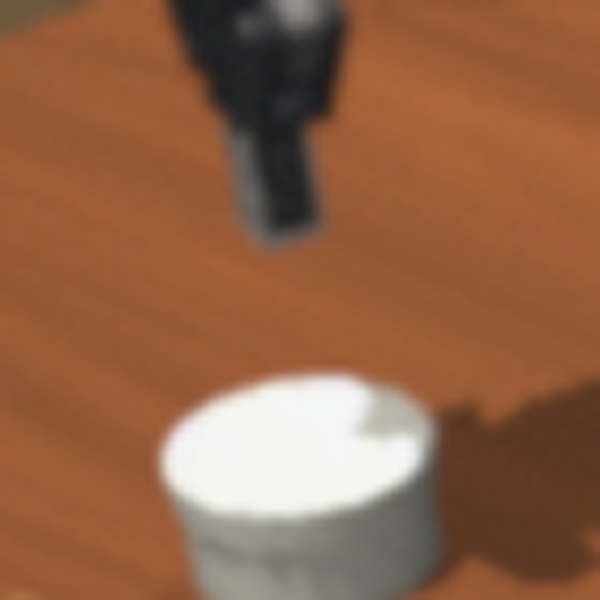

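The tips are at crop pixel (275,245), about 70 mm above the lid centred at (300,447). I lower 4.4 cm and hold.

Emit:
jog_arm(
  targets=[-1,0.2,-0.4,1.5,0,-1,0.2,-0.4,3,0,-1,0.2,-0.4,4,0,-1,0.2,-0.4,4.4,0,-1,0.2,-0.4,4.4,0,-1,0.2,-0.4,4.4,0],
)

```text
t: 12.22
ee_pos: [0.4372, -0.3489, 0.0624]
orientation: [3.132, 0.002, -1.941]
force: [0.8, -0.8, 0.4]
width: 0.0
```

```bash
python3 look.py s13 210 180 35; python3 - <<'E'
from h import *
from plant import get_obs,get_image
o=get_obs();P=cloud(get_image('scene'));R=P.reshape(-1,3);R=R[(np.hypot(*(R[:,:2]-o['ee_pos'][:2]).T)<.03)&(R[:,2]>.05)];m=R[:,2].min();print(m,R[R[:,2]<m+.03].mean(0),shift(o,[.4365,-.348,.06]))
E
```

```text
12.2667 [ 0.4374 -0.349   0.0627] [-0.4 -0.5 -0.6] [ 3.133e+00  2.000e-03 -1.941e+00]
z sorted near tcp axis [ 0  0  0 57 18  0  1 20 33 40 23 12  7  8 13  3  3 16  7  0  0  0  0  0
  0  0  0  0  0]
0.07130059268708899 [ 0.44144383 -0.34128962  0.08738134] [-0.06  0.12  0.27]
```

View pics/s13.png

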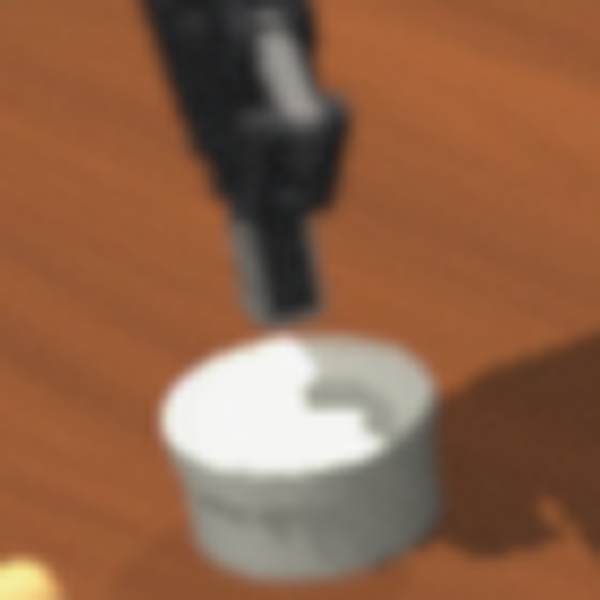

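The tips, at crop pixel (278,320), are about 30 mm above the lid centred at (300,405). I lower 3 mm and hold, then rise.

Emit:
jog_arm(
  targets=[-1,0,0,0.3,0,-1,0,0,0.3,0,-1,0,0,0.3,0,-1,0,0,0.3,0,-1,0,0,0.3,0,-1,0,0,0.3,0,-1,0,0,0.3,0,-1,0,0,0.3,0],
)

```text
t: 12.98
ee_pos: [0.4374, -0.349, 0.0597]
orientation: [3.133, 0.002, -1.941]
force: [-0.5, 0.1, 0.2]
width: -0.0
```

Emit:
jog_arm(
  targets=[-1,0,0,0,0,-1,0,0,0,0,-1,0,0,0,0,-1,0,0,0,0,-1,0,0,0,0,-1,0,0,0,0,-1,0,0,0,0,-1,0,0,0,0],
)

```text
t: 13.65
ee_pos: [0.4374, -0.349, 0.0597]
orientation: [3.133, 0.002, -1.941]
force: [0.7, 0.4, -1.2]
width: -0.0001
```

Emit:
jog_arm(
  targets=[-1,0,0,0,0,-1,0,0,0,0,-1,0,0,0,0,-1,0,0,0,0,-1,0,0,0,0,-1,0,0,0,0,-1,0,0,0,0,-1,0,0,0,0],
)

```text
t: 14.32
ee_pos: [0.4374, -0.349, 0.0597]
orientation: [3.133, 0.002, -1.941]
force: [0.2, 0.1, -0.5]
width: 0.0002
```

Emit:
jog_arm(
  targets=[-1,0,0,0,0,-1,0,0,0,0,-1,0,0,0,0,-1,0,0,0,0,-1,0,0,0,0,-1,0,0,0,0,-1,0,0,0,0,-1,0,0,0,0],
)

```text
t: 14.98
ee_pos: [0.4374, -0.349, 0.0597]
orientation: [3.133, 0.002, -1.941]
force: [0.0, 0.1, 0.6]
width: 0.0002
```

Emit:
jog_arm(
  targets=[-1,0,0,-2,0,-1,0,0,-5,0,-1,0,0,-9,0,-1,0,0,-13,0,-1,0,0,-15,0,-1,0,0,-15,0,-1,0,0,-15,0,-1,0,0,-15,0],
)

```text
t: 15.65
ee_pos: [0.4378, -0.3492, 0.2087]
orientation: [3.131, 0.003, -1.941]
force: [0.4, 0.3, -1.3]
width: 0.0002
```

```bash
python3 - <<'E'
from h import *
from plant import get_obs,get_image
o=get_obs();print(o['t'],o['ee_pos'],o['joint_velocities'].round(3))
d=get_image('scene');cv2.imwrite('pics/end.png',d['color']);P=cloud(d);P0=cloud(pickle.load(open('scene0.pkl','rb')))
for n,u0,v0,u1,v1 in [('long',180,255,305,345),('mid',140,228,242,292),('short',295,288,365,372),('low',190,180,232,215),('tall',400,318,445,385),('hammer',75,208,188,272)]:
    r=[]
    for X in(P0,P):
        Q=X[v0:v1,u0:u1].reshape(-1,3);Q=Q[(Q[:,2]>.012)&(Q[:,2]<.12)];r.append(Q.mean(0))
    print(n,((r[1]-r[0])*1000).round(1))
Q=P[285:303,440:465].reshape(-1,3);Q=Q[(Q[:,2]>.05)&(Q[:,2]<.07)];print('button top',np.median(Q[:,2]))
E
```

```text
15.65 [ 0.43775923 -0.34922478  0.2086718 ] [ 0.     0.021 -0.015  0.002 -0.001 -0.002]
long [ 0.1 -0.   0. ]
mid [-0.2  0.1  0. ]
short [-0.  -0.1  0. ]
low [-0.  -0.1 -0. ]
tall [-0.   0.  -0.1]
hammer [-0.2 -0.3 -0.1]
button top 0.05882217661837297
```

View pics/end.png

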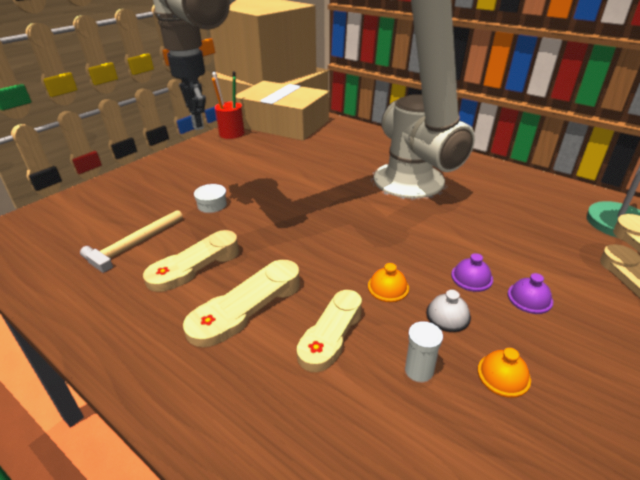

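The picture shows everything in place and the button out. One doubt remains: reported z and true tip height differ by 30 mm. The gripper's body position should tell which is right, since it begins 54 mm behind the grasp point, so I measure it before handing in.

```bash
python3 - <<'E'
from h import *
from plant import get_obs,get_image
o=get_obs();d=get_image('scene');P=cloud(d);R=P.reshape(-1,3);R=R[(np.hypot(*(R[:,:2]-o['ee_pos'][:2]).T)<.09)&(R[:,2]>.12)]
from scipy.spatial.transform import Rotation as Ro
L=(R-o['ee_pos'])@Ro.from_euler('xyz',o['orientation']).as_matrix()
for a in np.arange(-.2,.04,.008):
    q=L[(L[:,2]>a)&(L[:,2]<=a+.008)]
    if len(q):print(round(a*1000),len(q),(q[:,0].min()*1000).round(),(q[:,0].max()*1000).round(),(q[:,1].min()*1000).round(),(q[:,1].max()*1000).round())
cv2.imwrite('pics/g.png',cv2.resize(d['color'][0:140,130:270],(700,700),interpolation=cv2.INTER_CUBIC))
E
```

```text
-200 105 -44.0 3.0 -38.0 36.0
-192 116 -35.0 2.0 -30.0 30.0
-184 178 -40.0 23.0 -36.0 37.0
-176 137 -42.0 1.0 -36.0 37.0
-168 137 -42.0 4.0 -37.0 35.0
-160 131 -39.0 3.0 -36.0 35.0
-152 132 -40.0 4.0 -36.0 37.0
-144 124 -41.0 11.0 -35.0 33.0
-136 40 -41.0 -22.0 -11.0 16.0
-128 58 -43.0 18.0 -10.0 12.0
-120 87 -47.0 34.0 -17.0 20.0
-112 86 -53.0 35.0 -19.0 21.0
-104 105 -64.0 56.0 -18.0 19.0
-96 78 -64.0 55.0 -16.0 18.0
-88 64 -57.0 52.0 -16.0 13.0
-80 62 -52.0 46.0 -16.0 12.0
-72 38 -45.0 44.0 -11.0 13.0
-64 60 -39.0 39.0 -13.0 13.0
-56 26 -33.0 26.0 -12.0 11.0
-48 28 -18.0 4.0 -10.0 12.0
-40 37 -17.0 8.0 -10.0 13.0
-32 31 -17.0 1.0 -10.0 13.0
-24 36 -16.0 6.0 -10.0 11.0
-16 24 -12.0 6.0 -9.0 12.0
```

View pics/g.png

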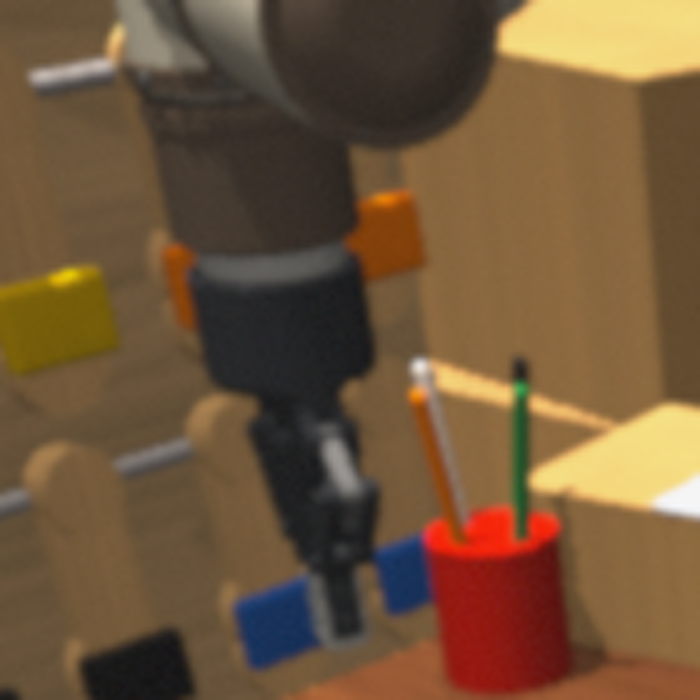

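The pads span 8 to 48 mm behind the reported TCP, so their middle is ≈27 mm behind it. The pointing heights were therefore right by the camera. If the reported TCP were true instead, the dwells were about 2 mm too low. There is plenty of time, so I point once more at heel then tin, 7 mm higher, which satisfies both readings.

Emit:
jog_arm(
  targets=[-1,-4,0.17,0,0,-1,-8,0.34,0,0,-1,-12,0.5,0,0,-1,-16,0.7,0,0,-1,-20,0.85,0,0,-1,-24,1,0,0,-1,-28,1.2,0,0,-1,-32,1.35,0,0],
)

```text
t: 16.42
ee_pos: [0.5404, -0.0442, 0.2076]
orientation: [3.127, 0.001, -1.941]
force: [1.8, -0.4, -0.6]
width: 0.0
```

```bash
python3 - <<'E'
from h import *
from plant import get_obs,get_image
o=get_obs();print(o['t'],o['ee_pos'],o['orientation'],shift(o,[.5625,.0177,.215]))
E
```

```text
16.4167 [ 0.54042329 -0.04422219  0.20764158] [ 3.12705374e+00  1.26370593e-03 -1.94108157e+00] [-6.57  0.19 -0.72]
```

Emit:
jog_arm(
  targets=[-1,-3.5,0.1,0,0,-1,-6.6,0.2,0,0,-1,-6.6,0.2,0,0,-1,-6.6,0.2,0,0],
)

```text
t: 16.75
ee_pos: [0.5621, 0.0196, 0.2059]
orientation: [3.124, -0.001, -1.938]
force: [-0.4, -1.1, 0.2]
width: 0.0002
```

Emit:
jog_arm(
  targets=[-1,0,0,3,0,-1,0,0,6,0,-1,0,0,8.5,0,-1,0,0,9.5,0,-1,0,0,10,0,-1,0,0,10,0],
)

```text
t: 17.25
ee_pos: [0.5601, 0.0193, 0.1051]
orientation: [3.123, -0.002, -1.939]
force: [0.7, -0.3, 0.7]
width: -0.0001
```

```bash
python3 look.py r1 280 250 40; python3 - <<'E'
from h import *
from plant import get_obs
o=get_obs();print(shift(o,[.5625,.0177,.0715]))
E
```

```text
17.3 [0.561  0.0196 0.1064] [ 1.  -0.2  1.1] [ 3.125e+00 -1.000e-03 -1.939e+00]
z sorted near tcp axis [  0   0   0   0 157   0   0   0   0   0   0  20  53  58  40  30  37  14
  29  10  10  23  10   0   0   0   0   0   0]
[ 0.12 -0.27  3.48]
```

Emit:
jog_arm(
  targets=[-1,0.1,-0.2,1.5,0,-1,0.1,-0.2,2.8,0,-1,0.1,-0.2,3.4,0,-1,0.1,-0.2,3.4,0,-1,0.1,-0.2,3.4,0,-1,0.1,-0.2,3.4,0],
)

```text
t: 17.8
ee_pos: [0.5629, 0.0183, 0.0737]
orientation: [3.127, 0.0, -1.938]
force: [0.3, 0.3, -0.6]
width: -0.0001
```

Emit:
jog_arm(
  targets=[-1,0,0,0,0,-1,0,0,0,0,-1,0,0,0,0,-1,0,0,0,0,-1,0,0,0,0,-1,0,0,0,0,-1,0,0,0,0,-1,0,0,0,0],
)

```text
t: 18.47
ee_pos: [0.5628, 0.0183, 0.0736]
orientation: [3.127, 0.0, -1.938]
force: [0.4, 0.2, 0.7]
width: 0.0004
```

Emit:
jog_arm(
  targets=[-1,0,0,0,0,-1,0,0,0,0,-1,0,0,0,0,-1,0,0,0,0,-1,0,0,0,0,-1,0,0,0,0,-1,0,0,0,0,-1,0,0,0,0],
)

```text
t: 19.13
ee_pos: [0.5629, 0.0183, 0.0736]
orientation: [3.127, 0.0, -1.938]
force: [0.4, 0.9, -0.6]
width: -0.0002
```

Emit:
jog_arm(
  targets=[-1,0,0,0,0,-1,0,0,0,0,-1,0,0,0,0,-1,0,0,0,0,-1,0,0,0,0,-1,0,0,0,0,-1,0,0,0,0,-1,0,0,0,0],
)

```text
t: 19.8
ee_pos: [0.5629, 0.0183, 0.0736]
orientation: [3.127, 0.0, -1.938]
force: [0.1, -0.3, -0.2]
width: -0.0001
```

```bash
python3 look.py r2 280 260 35
```

```text
19.85 [0.5629 0.0183 0.0736] [-0.4  0.2  1.5] [ 3.127  0.    -1.938]
z sorted near tcp axis [  0   0   0   0 160   0   0   0  22  49  50  36  26  32  20  20   6  11
  19   6   0   0   0   0   0   0   0   0   0]
```

View pics/r2.png

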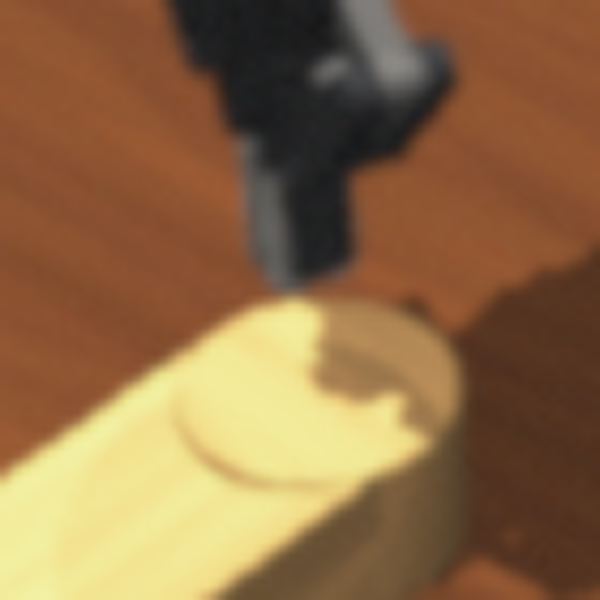

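Emit:
jog_arm(
  targets=[-1,0,0,-2,0,-1,0,0,-5,0,-1,0,0,-9,0,-1,0,0,-13,0,-1,0,0,-14.5,0,-1,0,0,-14.5,0,-1,0,0,-14.5,0],
)

```text
t: 20.43
ee_pos: [0.565, 0.0177, 0.2196]
orientation: [3.129, 0.002, -1.938]
force: [0.0, 0.4, -1.1]
width: -0.0001
```

```bash
python3 - <<'E'
from h import *
from plant import get_obs,get_image
o=get_obs();print(o['t'],o['ee_pos'],o['orientation'],shift(o,[.437,-.348,.215]))
E
```

```text
20.4333 [0.56501047 0.01770749 0.21960186] [ 3.12852386e+00  2.13764355e-03 -1.93843378e+00] [38.73 -1.2   0.36]
```

The picture shows the tips at crop pixel (300,285), above the heel with a clear gap. On to the tin.

Emit:
jog_arm(
  targets=[-1,4,-0.1,0,0,-1,8,-0.25,0,0,-1,12,-0.4,0,0,-1,16,-0.5,0,0,-1,20,-0.6,0,0,-1,24,-0.75,0,0,-1,28,-0.9,0,0,-1,32,-1,0,0],
)

```text
t: 21.1
ee_pos: [0.4574, -0.2857, 0.2168]
orientation: [3.125, 0.002, -1.938]
force: [0.5, -0.3, -0.1]
width: -0.0001
```

Emit:
jog_arm(
  targets=[-1,3.5,-0.1,0,0,-1,6.5,-0.3,0,0,-1,6.5,-0.3,0,0,-1,6.5,-0.3,2,0,-1,6.5,-0.3,5,0,-1,6.5,-0.3,8,0,-1,6.5,-0.3,10,0,-1,6.5,-0.3,10.5,0],
)

```text
t: 21.77
ee_pos: [0.4318, -0.3444, 0.1062]
orientation: [3.114, 0.004, -1.939]
force: [-0.2, 0.2, 0.6]
width: -0.0001
```

```bash
python3 look.py r3 210 175 35; python3 - <<'E'
from h import *
from plant import get_obs
o=get_obs();print(shift(o,[.437,-.348,.068]))
E
```

```text
21.8167 [ 0.4327 -0.345   0.1074] [-0.8 -0.1  0.1] [ 3.116e+00  3.000e-03 -1.939e+00]
z sorted near tcp axis [ 0  0  0 48 23  0  0  0  0  0  0 15 35 35 38 12 13  4 13  5  1  7 12  0
  0  0  0  0  0]
[ 0.14 -0.61  3.92]
```

Emit:
jog_arm(
  targets=[-1,0.1,-0.5,1.5,0,-1,0.1,-0.5,2.8,0,-1,0.1,-0.5,3.7,0,-1,0.1,-0.5,3.9,0,-1,0.1,-0.5,3.9,0,-1,0.1,-0.5,3.9,0],
)

```text
t: 22.32
ee_pos: [0.4368, -0.3475, 0.0692]
orientation: [3.117, 0.003, -1.938]
force: [0.3, 0.7, -0.3]
width: -0.0
```

Emit:
jog_arm(
  targets=[-1,0,0,0,0,-1,0,0,0,0,-1,0,0,0,0,-1,0,0,0,0,-1,0,0,0,0,-1,0,0,0,0,-1,0,0,0,0,-1,0,0,0,0],
)

```text
t: 22.98
ee_pos: [0.4367, -0.3475, 0.0692]
orientation: [3.117, 0.003, -1.938]
force: [-0.1, 0.1, -0.4]
width: 0.0002
```

Emit:
jog_arm(
  targets=[-1,0,0,0,0,-1,0,0,0,0,-1,0,0,0,0,-1,0,0,0,0,-1,0,0,0,0,-1,0,0,0,0,-1,0,0,0,0,-1,0,0,0,0],
)

```text
t: 23.65
ee_pos: [0.4367, -0.3475, 0.0692]
orientation: [3.117, 0.003, -1.938]
force: [-0.6, 0.3, -0.1]
width: 0.0001
```

Emit:
jog_arm(
  targets=[-1,0,0,0,0,-1,0,0,0,0,-1,0,0,0,0,-1,0,0,0,0,-1,0,0,0,0,-1,0,0,0,0,-1,0,0,0,0,-1,0,0,0,0],
)

```text
t: 24.32
ee_pos: [0.4367, -0.3475, 0.0692]
orientation: [3.117, 0.003, -1.938]
force: [-0.7, 0.3, -0.4]
width: -0.0001
```

```bash
python3 look.py r4 210 180 35
```

```text
24.3667 [ 0.4367 -0.3475  0.0692] [-0.   0.6 -0.1] [ 3.117e+00  3.000e-03 -1.938e+00]
z sorted near tcp axis [ 0  0  0 48 27  0  0  8 26 33 36 17 13  6 11  5  1  4 11  2  0  0  0  0
  0  0  0  0  0]
```

View pics/r4.png

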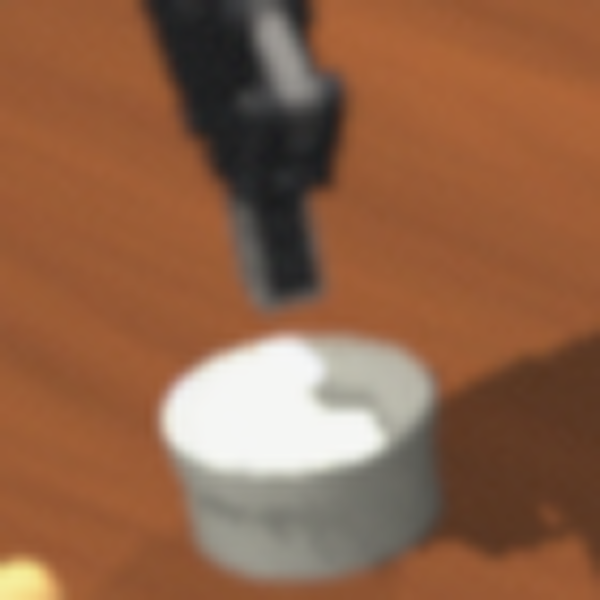

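Emit:
jog_arm(
  targets=[-1,0,0,-2,0,-1,0,0,-5,0,-1,0,0,-9,0,-1,0,0,-13,0,-1,0,0,-14.5,0,-1,0,0,-14.5,0,-1,0,0,-14.5,0,-1,0,0,-14.5,0],
)

```text
t: 25.03
ee_pos: [0.4391, -0.3486, 0.213]
orientation: [3.115, 0.003, -1.939]
force: [-0.5, 1.0, -0.9]
width: 0.0001
```

```bash
python3 - <<'E'
from h import *
from plant import get_obs,get_image,hand_in
d=get_image('scene');P=cloud(d);P0=cloud(pickle.load(open('scene0.pkl','rb')))
o=get_obs();print(o['t'],o['ee_pos'],o['force'])
for n,u0,v0,u1,v1 in [('long',180,255,305,345),('mid',140,228,242,292),('short',295,288,365,372),('low',190,180,232,215),('tall',400,318,445,385),('hammer',75,208,188,272)]:
    r=[]
    for X in(P0,P):
        Q=X[v0:v1,u0:u1].reshape(-1,3);Q=Q[(Q[:,2]>.012)&(Q[:,2]<.12)];r.append(Q.mean(0))
    print(n,((r[1]-r[0])*1000).round(1))
Q=P[285:303,440:465].reshape(-1,3);Q=Q[(Q[:,2]>.05)&(Q[:,2]<.07)];print('button top',np.median(Q[:,2]))
print(hand_in())
E
```

```text
25.0833 [ 0.43899143 -0.3486315   0.21252575] [ 0.05710956  0.62632834 -0.06426585]
long [-0.   0.1  0. ]
mid [0.  0.1 0.1]
short [-0. -0. -0.]
low [-0.  -0.1  0. ]
tall [ 0.  -0.  -0.1]
hammer [0.3 0.  0. ]
button top 0.058538347802068236
the job is handed in; nothing more can be done
None
```

I pressed the steel bell's button down to its hard stop, let it go, and pointed at the longest sole's heel and then at the low tin's lid. I held still for over two seconds at each and travelled high in between. The job was handed in at 25 s, and no verdict was reported.

- **Height disagreement:** Camera depth and the bell contact both put the closed fingertips about 7.5 mm above the reported TCP. The stated geometry says 22 mm below it, so the two differ by about 30 mm. I trusted the camera and put the tips about 28 mm above each target.
- **Second pass:** To be safe under either reading, I pointed at the heel and then the tin once more, about 7–9 mm higher. By camera that put the tips about 36 mm above each, slightly over the two to three centimetres asked.
- **Last checks:** The button was out again, its top at 58.5 mm. The soles, tins and hammer were within 0.3 mm of their starting places by depth comparison. The gripper was clear of everything with no contact force beyond noise.

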